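# Push the sensor box home in its reading corner

## Task

Push the white sensor box along the bench with the fingertips into the dark steel corner stop, so that its long side lies flush against the long rail and its end against the short rail. Only push it: do not pick it up or tip it. Leave the solder spool, the driver module and the side cutters where they are.

Things in the scene. Friction and masses are not known exactly. Their poses are not given: they have to be found in the camera images.
- sensor: White rectangular sensor box, loose, about 55 x 75 mm and 32 mm high, about 0.1 kg, that slides on the bench. Origin: centre of its underside; x along the 55 mm width, y along the 75 mm length, z up. It starts in front of the long rail, clear of both rails, turned up to 0.4 rad from the corner stop.
- fence: Fixed dark steel corner stop: two rails 12 mm thick, 20 mm high; a grey reader head 28 mm high behind the long one. Origin: the inside corner at bench height. Inner face of the long (far) rail: x = 0, from y = 0 to 190 mm; of the short (right) rail: y = 0, from x = 0 to -85 mm. Box seated: its origin at x = -27.5, y = 37.5 mm here, length along y. Turned -0.2 to 0.1 rad about z.
- spool: Bystander: spool of solder wire standing on its flange, 52 mm across, 45 mm high. Origin: centre of its underside.
- driver: Bystander: flat black driver module, 85 x 60 x 28 mm. Origin: centre of its underside; x along the 85 mm.
- cutters: Bystander: side cutters lying flat, 54 x 136 x 12 mm. Origin: centre of the underside; y along the length.
Not all that is in view belongs to the job. Several things have the shape of the sensor; the one meant has the colours described above.

How it is judged (in metres and radians):
At the end, for the whole second after the job is handed in: The sensor box rests flat and still on the bench within 4 mm of touching both rails, square to them within 0.06 rad, its length along the long rail; the three bystanders are within 20 mm of where they stood (x of sensor in the frame of fence between -0.0315 and -0.022 m and y of sensor in the frame of fence between 0.032 and 0.0415 m and angle between the y axis of sensor and the y axis of fence, either way round below 0.06 rad and angle between sensor's own z axis and vertical below 0.05 rad and height (world z) of sensor below 0.004 m and linear speed of sensor below 0.01 m/s and distance of each of spool, driver, cutters from where it was at the start of the episode below 0.02 m).
It fails at once if the sensor box is lifted more than 10 mm off the bench or tipped by more than 0.25 rad (height (world z) of sensor above 0.01 m or angle between sensor's own z axis and vertical above 0.25 rad).
It fails at once if the spool, driver module or side cutters are shifted by more than 20 mm (distance of any of spool, driver, cutters from where it was at the start of the episode above 0.02 m).
It also fails if it takes over 45 s, if anything falls off the work surface, if the arm or the gripper's body presses on something with over 40 N, if the wrist force passes 120 N, or if a joint passes its speed limit or range.

## Robot

A 7-joint arm with a two-finger parallel gripper is mounted at the origin on a cart in front of the work surface, level with it; the furniture and walls round the work are solid. World frame = base frame: x ahead of the robot, y to its left, z up, the work surface at z = 0. Lengths are in mm, angles in rad, forces in N, time in s.
With the tool pointing down it reaches from about 350 to 900 mm from the base axis. Payload 8.1 kg.
Tool frame: the origin (TCP) lies between the finger pads; the fingertips stand 25 mm ahead of it and the grasp point (between the pads) lies 6 mm ahead of it; z points along the fingers, y is the line along which they close (so a half turn about z gives the same grasp; the last joint's range is limited). The gripper opens to 92 mm and grips with 3 to 60 N. Pads are 19 mm wide; open, the fingers measure 130 mm over their backs; the gripper's body (75 mm by 190 mm) begins 47 mm behind the grasp point.
Start: joints at [-0.103, 0.434, 0.025, 1.573, -0.012, 1.134, -0.075], TCP at [625.012, -0.027, 251.742] pointing down, gripper open.
Joint ranges: [-2.62, 2.62], [-0.44, 2.09], [-1.27, 1.32], [0.08, 2.57], [-1.32, 4.46], [0.12, 2], [-2.74, 2.74]. Speed limits (rad/s): [2.22, 2.22, 3.01, 3.01, 3.14, 3.14, 3.14].

## Interface

Orientations are given as a unit quaternion [w, x, y, z].
In Python, from cell import telemetry, capture, get_calibration, order gives the robot as it stands.
- The arm moves only by the shell command python3 -m handwheel 'ROWS' [FORCE]. ROWS is JSON, a list of rows, each a list of 7 numbers: the shift along the world's x, y, z in mm, then the turn, a rotation vector about the world's x, y, z in degrees, then the finger opening in mm, from 0 to 91.8. A call has 1 to 8 rows; each row shifts and turns the commanded pose from where the row before left it; what a row does not reach is not made up. A row lasts 1/12 s, in which the tool goes at most 41.7 mm and 7.16 degrees, less where a joint would pass 70% of its speed; a pose out of reach is approached as far as the arm can. A call is refused whole if a number of a shift passes 41.7 or a number of a turn 7.16, either way. A call with a gripper value outside its range is refused whole. The fingers move at their own pace and stop on an object; FORCE is the grip in N (left out, the last holds). Time passes only in rows, so rows that do not move let the fingers close. It gives the time, the measured TCP pose, the force, the opening and the grip force at its end, in the units of the state.
- telemetry.get_state(): the state, without advancing time (a new reading comes with each control period).
- capture(name): name is "scene" or "side" or "wrist"; returns the picture (400x640x3 uint8, red, green, blue); there is no depth.
- get_calibration(name): a dict with "K" (3x3 intrinsics, pixels), "k1" (the pictures are not rectified: a ray, as slopes to the right and down, at radius r is drawn at 1 + k1 r^2 times it, then the intrinsics apply), "pose" (4x4, takes a point from camera to world coordinates). Camera axes: x right, y down, z forward; pixel columns grow to the right and rows downward; lengths in mm; the calibration is good to about 2 mm. A picture is of the moment at which its call begins: read the wrist's pose just before it. get_calibration takes no time and is no camera call; for the wrist camera it gives the pose at the moment of the call.
- order.job_done(): hands the job in; it is judged then, once.
The state is a dict: "time_s": time; "joints": joint angles; "joint_velocities": joint speeds; "joint_torque": joint torques, N m; "eef_pos": TCP position; "ee_rot": TCP orientation; "wrist_force": force on the tool from outside, world axes, zero at the start; "torque": the same for the moment, N m; "opening": finger opening in mm; "grasp_force": force on a finger pad.
Only numpy, scipy, OpenCV 4.12 (cv2) and the standard library are available. Lean on these libraries where they do the work, as an engineer would, in place of code of your own. Each camera call takes 0.05 s, during which the arm holds its last target. There are 200 camera calls.

## Working session

There is one attempt and no reset: what is moved stays moved. The work goes in short steps, Python scripts to look and compute and a shell command to move; the robot and the scene stay as the last step left them, time stands still between calls to the robot, and variables do not carry over. Pictures are saved under pics/ and viewed, at most 10 in all, crops included, and the job is handed in when it is done.

```bash
mkdir -p pics; cat > h.py <<'E'
import numpy as np, cv2
from cell import telemetry, capture, get_calibration, order
def px2w(name,pts,z,cal=None):
    c=cal or get_calibration(name);K=np.array(c["K"],float);T=np.array(c["pose"],float);k=c["k1"]
    out=[]
    for (u,v) in pts:
        d=np.array([(u-K[0,2])/K[0,0],(v-K[1,2])/K[1,1]]);s=d.copy()
        for _ in range(30): s=d/(1+k*(s@s))
        r=T[:3,:3]@np.array([s[0],s[1],1.]);o=T[:3,3]
        out.append(o+r*(z-o[2])/r[2])
    return np.array(out)
def save(n,im): cv2.imwrite('pics/'+n,im[:,:,::-1])
E
python3 - <<'E'
from h import *
a=capture("scene");save('scene.png',a);save('side.png',capture("side"));save('wrist.png',capture("wrist"))
for n in("scene","side","wrist"):
    c=get_calibration(n);print(n,np.round(c["K"],1).tolist(),c["k1"],np.round(c["pose"],2).tolist())
s=telemetry.get_state();print(s)
E
```

```text
scene [[458.9, 0.0, 325.0], [0.0, 458.9, 197.7], [0.0, 0.0, 1.0]] -0.10999967312389247 [[0.99, -0.11, 0.09, 442.21], [-0.14, -0.68, 0.72, -847.82], [-0.02, -0.72, -0.69, 786.8], [0.0, 0.0, 0.0, 1.0]]
side [[423.7, 0.0, 320.3], [0.0, 423.7, 202.0], [0.0, 0.0, 1.0]] -0.11541945252162833 [[-0.98, -0.14, 0.1, 455.24], [-0.17, 0.86, -0.49, 460.0], [-0.01, -0.5, -0.87, 916.54], [0.0, 0.0, 0.0, 1.0]]
wrist [[354.6, 0.0, 319.5], [0.0, 354.6, 201.6], [0.0, 0.0, 1.0]] -0.03461362451517913 [[1.0, 0.0, -0.0, 625.54], [0.0, -0.96, -0.27, 71.46], [-0.0, 0.27, -0.96, 384.85], [0.0, 0.0, 0.0, 1.0]]
{'time_s': 0.15, 'joints': array([-0.10262487,  0.43506428,  0.02495948,  1.57382856, -0.01158541,
        1.13398385, -0.07511844]), 'joint_velocities': array([ 1.39870745e-05, -2.36212063e-03, -2.36301914e-03, -1.49300612e-03,
        1.27252434e-03, -8.49006757e-04,  2.49586112e-04]), 'joint_torque': array([ 9.13879558e-04, -6.68263149e+01,  9.85680185e-01, -3.14695251e+01,
       -6.03506877e-02,  3.94195947e-02,  8.07748006e-05]), 'eef_pos': array([ 6.24675519e+02, -2.21341787e-02,  2.51147257e+02]), 'ee_rot': array([-3.61219504e-04,  7.07121563e-01,  7.07091769e-01, -4.40532129e-04]), 'wrist_force': array([ 0.28732785,  0.2052673 , -0.62522429]), 'torque': array([-0.03560208, -0.05166401, -0.04180464]), 'grasp_force': 0.0, 'opening': 91.7818504445671}
```

View pics/scene.png

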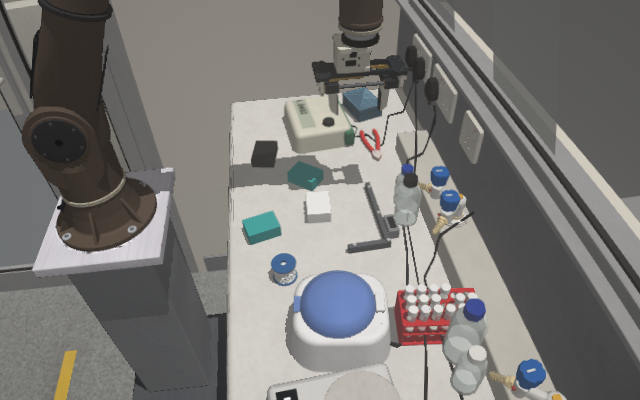

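View pics/wrist.png

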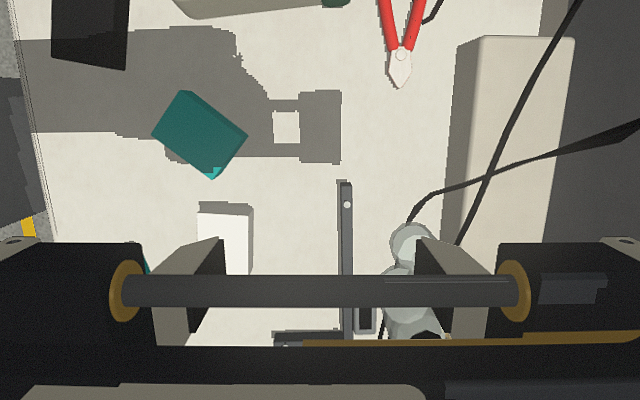

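The white box is at scene (318,207). Boxes that could be mistaken for it are the teal ones at (262,227) and (305,175), and the black one at (264,153) is the driver. The white one matches the description. The corner stop has its inside corner near (388,238), the spool is at (284,268), and the cutters are at (370,140). Next is a close crop.

```bash
python3 - <<'E'
from h import *
a=cv2.imread('pics/scene.png')
c=a[165:285,250:410];cv2.imwrite('pics/c1.png',cv2.resize(c,None,fx=5,fy=5,interpolation=cv2.INTER_CUBIC))
E
```

```text
(no output)
```

View pics/c1.png

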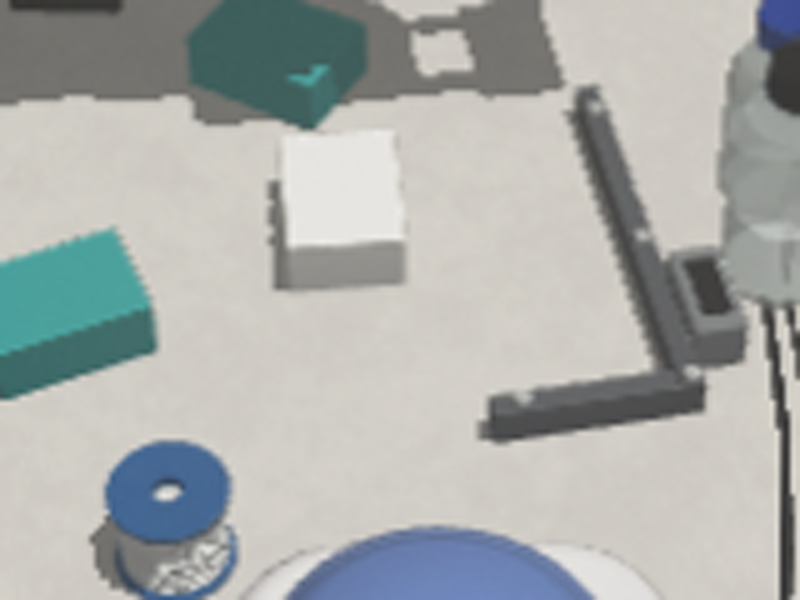

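View pics/side.png

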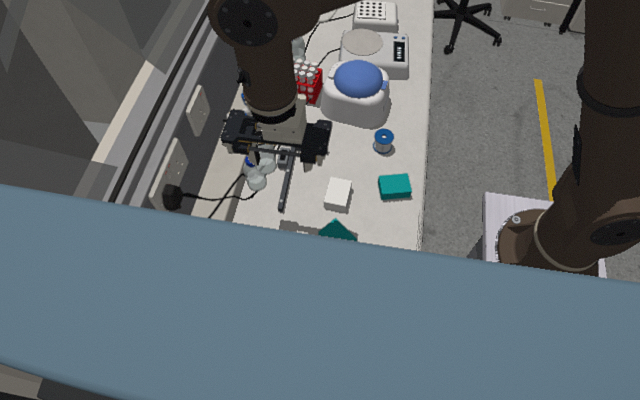

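The crop confirms the white box: top corners at about crop (283,137), (394,131), (405,240), (285,248). The rail's inside corner is at about (657,371), the far end of the long rail at about (577,103), and the short-rail end at about (490,399).

```bash
python3 - <<'E'
from h import *
f=lambda P:[(250+(x+.5)/5-.5,165+(y+.5)/5-.5) for x,y in P]
b=px2w("scene",f([(283,137),(394,131),(405,240),(285,248)]),32);print(b.round(1))
print(np.linalg.norm(np.roll(b,-1,0)-b,axis=1).round(1),b.mean(0).round(1))
r=px2w("scene",f([(657,371),(577,103),(490,399)]),20);print(r.round(1),np.linalg.norm(r[1]-r[0]),np.linalg.norm(r[2]-r[0]))
for p in (r[1]-r[0],b[0]-b[3],b[1]-b[2]): print(np.arctan2(-p[0],p[1]))
p=r[2]-r[0];print('short',np.arctan2(-p[1],-p[0]))
print('spool top',px2w("scene",f([(168,491)]),45), 'teal far corner',px2w("scene",f([(312,127)]),0),px2w("scene",f([(155,350)]),0),'teal2 near top corners',px2w("scene",f([(115,228),(152,308)]),32))
print('blue dome edge',px2w("scene",[(338,271)],100),px2w("scene",[(300,300)],60))
w=px2w("wrist",[(198,214),(248,214)],32);print(w);print(px2w("wrist",[(338,182),(342,335),(273,334)],20))
E
```

```text
[[ 497.9  -39.4   32. ]
 [ 551.3  -43.9   32. ]
 [ 545.5 -117.4   32. ]
 [ 490.4 -113.8   32. ]]
[53.7 73.8 55.3 74.7] [521.3 -78.6  32. ]
[[ 644.9 -203.5   20. ]
 [ 645.7  -25.5   20. ]
 [ 569.3 -207.7   20. ]] 178.04752324987382 75.74161955255214
-0.00468318203431843
-0.09994216511076548
-0.07850825918082142
short 0.05544887964584253
spool top [[ 426.54576776 -256.57611826   45.        ]] teal far corner [[ 5.15513572e+02 -1.83284299e-01  0.00000000e+00]] [[ 426.02680725 -138.0766494     0.        ]] teal2 near top corners [[ 413.75587381  -88.40241372   32.        ]
 [ 427.18815398 -141.58686055   32.        ]]
blue dome edge [[ 527.06813339 -335.40993683  100.        ]] [[ 451.05560857 -361.26970019   60.        ]]
[[497.47985575 -39.79144702  32.        ]
 [550.09085224 -39.70882336  32.        ]]
[[ 644.19271272   -8.13259276   20.        ]
 [ 651.73392046 -195.3682962    20.        ]
 [ 569.05176099 -194.19841448   20.        ]]
```

```bash
python3 -m handwheel '[[-10,-40,0,0,0,0,0],[-10,-40,0,0,0,0,0],[-10,-40,0,0,0,0,0],[0,0,0,0,0,0,0],[0,0,0,0,0,0,0],[0,0,0,0,0,0,0]]'
python3 - <<'E'
from h import *
c=get_calibration("wrist");a=capture("wrist");save('w2.png',a);np.save('w2.npy',c,allow_pickle=True)
cv2.imwrite('pics/w2c.png',cv2.resize(a[10:280,150:510,::-1],None,fx=2.2,fy=2.2,interpolation=cv2.INTER_CUBIC))
print(c['pose'].round(2) if hasattr(c['pose'],'round') else c['pose'])
E
```

```text
time_s: 0.65
eef_pos: [595.0, -119.6, 251.5]
ee_rot: [-0.0, 0.707, 0.707, 0.0]
wrist_force: [-0.1, 0.8, -0.8]
opening: 56.2
grasp_force: 0.0
[[ 1.0000e+00  0.0000e+00 -0.0000e+00  5.9576e+02]
 [-0.0000e+00 -9.6000e-01 -2.7000e-01 -4.8230e+01]
 [-0.0000e+00  2.7000e-01 -9.6000e-01  3.8535e+02]
 [ 0.0000e+00  0.0000e+00  0.0000e+00  1.0000e+00]]
```

View pics/w2c.png

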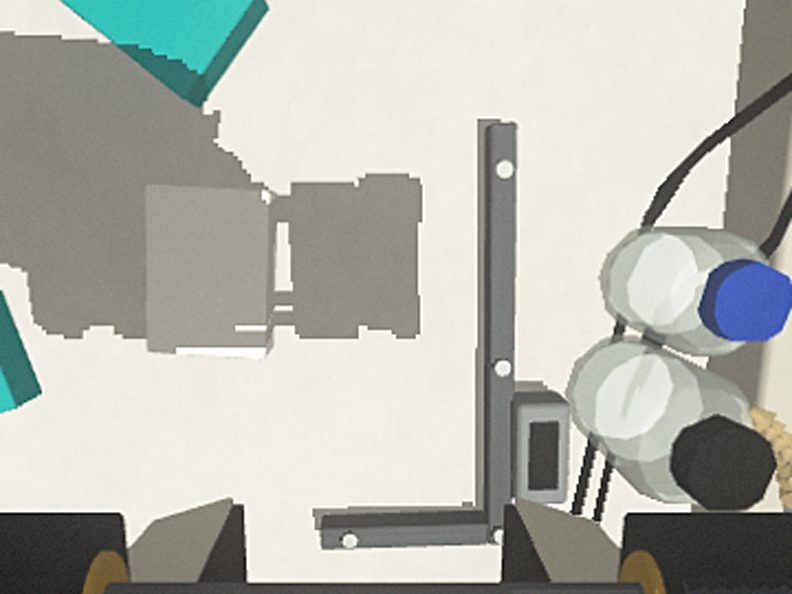

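The box top corners are at crop (146,184), (268,191), (268,347), (148,352), partly in the gripper's shadow. The long rail's inner top edge runs from (488,124) to (485,513), the short rail's inner top edge ends at (320,516), and the bottle's left edges are at (573,390) and (602,275).

```bash
python3 - <<'E'
from h import *
c=np.load('w2.npy',allow_pickle=True).item()
f=lambda P:[(150+(x+.5)/2.2-.5,10+(y+.5)/2.2-.5) for x,y in P]
b=px2w("",f([(146,184),(268,191),(268,347),(148,352)]),32,c)
print(b.round(1),np.linalg.norm(np.roll(b,-1,0)-b,axis=1).round(1),b.mean(0).round(1))
r=px2w("",f([(485,513),(488,124),(320,516)]),20,c);print(r.round(1))
print(px2w("",f([(478,120),(476,505)]),0,c).round(1))
for p in (r[1]-r[0],b[0]-b[3],b[1]-b[2]): print(np.arctan2(-p[0],p[1]),np.linalg.norm(p))
p=r[2]-r[0];print('short',np.arctan2(-p[1],-p[0]),np.linalg.norm(p))
print('bottles',px2w("",f([(573,390),(602,275)]),40,c).round(1),'teal',px2w("",f([(203,105),(40,395)]),0,c).round(1))
E
```

```text
[[ 496.1  -38.    32. ]
 [ 549.3  -41.2   32. ]
 [ 547.  -110.    32. ]
 [ 491.6 -112.3   32. ]] [53.3 68.8 55.4 74.4] [521.  -75.4  32. ]
[[ 651.3 -196.4   20. ]
 [ 645.9  -12.4   20. ]
 [ 568.4 -198.    20. ]]
[[ 643.9   -8.7    0. ]
 [ 649.4 -200.     0. ]]
0.029340765054810782 184.04688311803318
-0.061541474613619945 74.3694798008113
-0.0344248449000396 68.83891960495748
short 0.01942415773821088 82.93980679508451
bottles [[ 686.1 -128.4   40. ]
 [ 695.4  -76.7   40. ]] teal [[ 516.2   -1.9    0. ]
 [ 424.8 -140.2    0. ]]
```

```bash
python3 -m handwheel '[[-16,5,0,0,0,7.05,30],[-16,5,0,0,0,7.05,30],[-16,5,0,0,0,7.05,30],[-16,5,0,0,0,7.05,30],[-16,5,0,0,0,7.05,30],[-16,5,0,0,0,7.05,30],[-16,5,0,0,0,7.05,30],[-16,5,0,0,0,7.05,30]]'
python3 -m handwheel '[[-5,2,-20,0,0,7.05,30],[0,0,-20,0,0,7.05,30],[0,0,-20,0,0,7.05,30],[0,0,-20,0,0,7.05,30],[0,0,-20,0,0,7.05,30],[0,0,-20,0,0,0,30],[0,0,0,0,0,0,30],[0,0,0,0,0,0,30]]'
python3 - <<'E'
from h import *
s=telemetry.get_state();from scipy.spatial.transform import Rotation as R
q=s['ee_rot'];print(R.from_quat([q[1],q[2],q[3],q[0]]).as_matrix().round(3),s['joints'].round(2),s['opening'])
E
```

```text
time_s: 1.37
eef_pos: [466.6, -77.9, 251.7]
ee_rot: [-0.0, 0.285, 0.959, 0.0]
wrist_force: [0.5, -0.4, 0.8]
opening: 30.1
grasp_force: 0.0
time_s: 2.03
eef_pos: [461.7, -76.7, 131.4]
ee_rot: [-0.001, -0.015, 1.0, 0.0]
wrist_force: [-0.9, 0.2, 0.9]
opening: 30.0
grasp_force: 0.0
[[-1.    -0.03  -0.002]
 [-0.03   1.     0.001]
 [ 0.002  0.001 -1.   ]] [ 0.26  0.35 -0.26  2.07  0.13  0.74  1.52] 29.99961396607659
```

```bash
python3 -m handwheel '[[0,0,-25,0,0,0,30],[0,0,-25,0,0,0,30],[0,0,-25,0,0,0,30],[0,0,-15,0,0,0,30],[0,0,-7,0,0,0,30],[0,0,0,0,0,0,30],[0,0,0,0,0,0,30]]'
python3 - <<'E'
from h import *
a=capture("scene");save('s3.png',a)
cv2.imwrite('pics/s3c.png',cv2.resize(a[120:280,240:430,::-1],None,fx=3.5,fy=3.5,interpolation=cv2.INTER_CUBIC))
E
```

```text
time_s: 2.62
eef_pos: [462.9, -77.7, 35.8]
ee_rot: [0.001, -0.015, 1.0, -0.0]
wrist_force: [0.6, -0.3, 0.3]
opening: 30.0
grasp_force: 0.0
```

View pics/s3c.png

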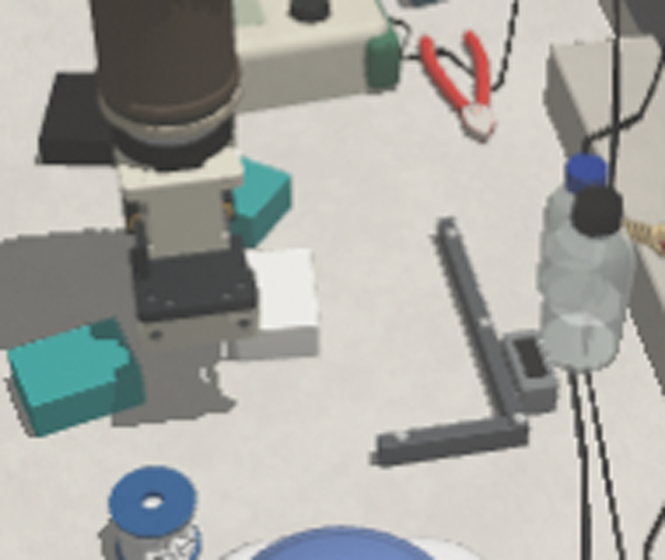

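The gripper stands behind the box, with the box untouched and both teal boxes clear. Pushing towards the long rail.

```bash
python3 -m handwheel '[[7,0,0,0,0,0,30],[7,0,0,0,0,0,30],[7,0,0,0,0,0,30],[7,0,0,0,0,0,30],[7,0,0,0,0,0,30],[7,0,0,0,0,0,30],[7,0,0,0,0,0,30],[7,0,0,0,0,0,30]]'
python3 -m handwheel '[[7,0,0,0,0,0,30],[7,0,0,0,0,0,30],[7,0,0,0,0,0,30],[7,0,0,0,0,0,30],[7,0,0,0,0,0,30],[5,0,0,0,0,0,30],[5,0,0,0,0,0,30],[3,0,0,0,0,0,30]]'
python3 -m handwheel '[[2,0,0,0,0,0,30],[2,0,0,0,0,0,30],[0,0,0,0,0,0,30]]'
```

```text
time_s: 3.33
eef_pos: [518.6, -78.0, 34.7]
ee_rot: [-0.0, -0.014, 1.0, 0.0]
wrist_force: [-1.3, 0.5, 1.2]
opening: 30.2
grasp_force: 0.9
time_s: 4.0
eef_pos: [566.6, -78.0, 34.7]
ee_rot: [0.0, -0.014, 1.0, 0.0]
wrist_force: [-0.0, 0.0, -0.2]
opening: 30.0
grasp_force: 0.3
time_s: 4.25
eef_pos: [570.2, -78.0, 34.7]
ee_rot: [0.0, -0.014, 1.0, 0.0]
wrist_force: [0.2, 0.1, 0.2]
opening: 30.1
grasp_force: 0.0
```

```bash
python3 -m handwheel '[[2,0,0,0,0,0,30],[2,0,0,0,0,0,30],[2,0,0,0,0,0,30],[0,0,0,0,0,0,30]]'
python3 -m handwheel '[[2,0,0,0,0,0,30],[2,0,0,0,0,0,30],[0,0,0,0,0,0,30]]'; python3 -m handwheel '[[2,0,0,0,0,0,30],[0,0,0,0,0,0,30]]'
```

```text
time_s: 4.58
eef_pos: [576.6, -78.0, 34.8]
ee_rot: [0.0, -0.014, 1.0, 0.0]
wrist_force: [-0.2, 0.5, 0.0]
opening: 30.0
grasp_force: 0.0
time_s: 4.83
eef_pos: [580.5, -78.0, 34.8]
ee_rot: [0.0, -0.014, 1.0, 0.0]
wrist_force: [0.5, 0.4, 0.2]
opening: 30.2
grasp_force: 0.0
time_s: 5.0
eef_pos: [582.4, -78.0, 34.7]
ee_rot: [0.0, -0.014, 1.0, 0.0]
wrist_force: [-1.3, 0.3, -0.2]
opening: 30.0
grasp_force: 0.2
```

```bash
python3 -m handwheel '[[2,0,0,0,0,0,30],[0,0,0,0,0,0,30]]'; python3 -m handwheel '[[2,0,0,0,0,0,30],[0,0,0,0,0,0,30]]'
python3 - <<'E'
from h import *
a=capture("scene");save('s4.png',a)
cv2.imwrite('pics/s4c.png',cv2.resize(a[150:270,270:430,::-1],None,fx=5,fy=5,interpolation=cv2.INTER_CUBIC))
E
```

```text
time_s: 5.17
eef_pos: [582.6, -78.0, 34.5]
ee_rot: [-0.002, -0.014, 1.0, -0.0]
wrist_force: [-6.0, 0.2, 5.1]
opening: 29.7
grasp_force: 3.0
time_s: 5.33
eef_pos: [582.6, -78.1, 34.3]
ee_rot: [-0.003, -0.014, 1.0, -0.0]
wrist_force: [-12.1, 0.8, 9.4]
opening: 30.1
grasp_force: 6.1
```

View pics/s4c.png

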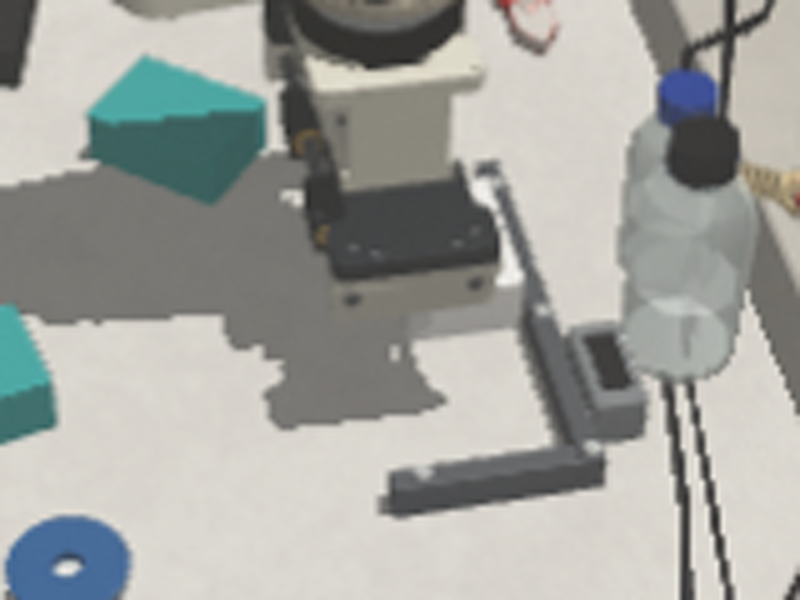

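Contact force rose at TCP x = 582.6, as predicted, and the picture shows the box side against the long rail. Now backing off, going up and over to the +y end of the box.

```bash
python3 -m handwheel '[[-14,0,0,0,0,0,30],[-10,0,10,0,0,0,20],[0,0,30,0,0,0,0],[0,20,20,0,0,0,0],[10,25,0,0,0,0,0],[20,25,0,0,0,0,0],[20,10,0,0,0,0,0],[4,0,0,0,0,0,0]]'
python3 -m handwheel '[[0,0,0,0,0,0,0],[0,0,0,0,0,0,0]]'
```

```text
time_s: 6.05
eef_pos: [619.4, 6.5, 95.6]
ee_rot: [0.002, -0.017, 1.0, 0.001]
wrist_force: [0.3, 0.5, 0.0]
opening: 0.4
grasp_force: 0.0
time_s: 6.22
eef_pos: [615.5, 1.1, 94.3]
ee_rot: [-0.0, -0.014, 1.0, -0.0]
wrist_force: [0.1, -0.4, -0.3]
opening: 0.0
grasp_force: 0.0
```

```bash
python3 -m handwheel '[[1,0,-25,0,0,0,0],[0,0,-20,0,0,0,0],[0,0,-14,0,0,0,0],[0,0,0,0,0,0,0],[0,0,0,0,0,0,0]]'
python3 - <<'E'
from h import *
a=capture("scene");save('s5.png',a)
cv2.imwrite('pics/s5c.png',cv2.resize(a[150:270,270:430,::-1],None,fx=5,fy=5,interpolation=cv2.INTER_CUBIC))
E
```

```text
time_s: 6.63
eef_pos: [615.7, 0.8, 35.3]
ee_rot: [-0.001, -0.014, 1.0, -0.0]
wrist_force: [-0.6, 0.1, -0.0]
opening: 0.4
grasp_force: 0.0
```

View pics/s5c.png

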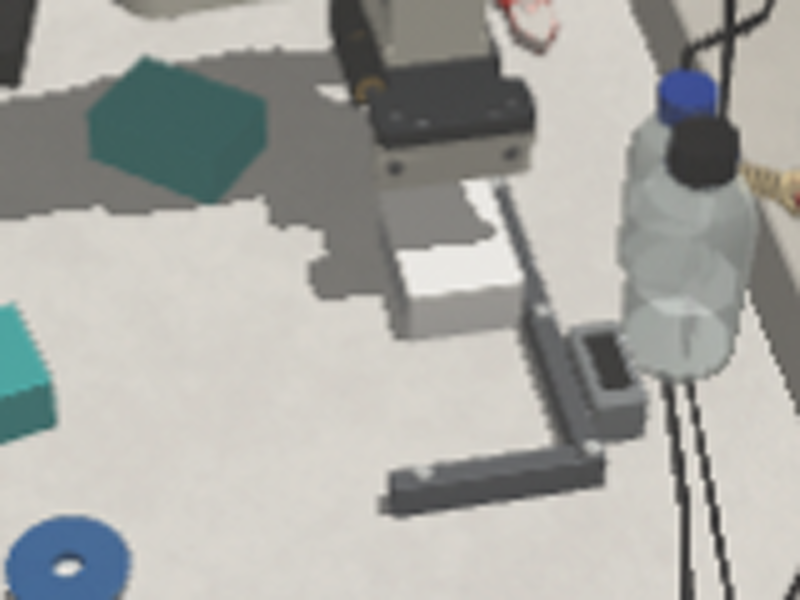

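The box lies flush with the long rail: its top right edge runs from about (490,180) to (523,285) along the rail. The gripper stands at its far end with a clear path. Pushing towards -y.

```bash
python3 -m handwheel '[[0.2,-7,0,0,0,0,0],[0.2,-7,0,0,0,0,0],[0.2,-7,0,0,0,0,0],[0.2,-7,0,0,0,0,0],[0.2,-7,0,0,0,0,0],[0.2,-7,0,0,0,0,0],[0.2,-7,0,0,0,0,0],[0.2,-7,0,0,0,0,0]]'
python3 -m handwheel '[[0.2,-7,0,0,0,0,0],[0.2,-7,0,0,0,0,0],[0.2,-7,0,0,0,0,0],[0.2,-7,0,0,0,0,0],[0.2,-5,0,0,0,0,0],[0.2,-3,0,0,0,0,0],[0,-3,0,0,0,0,0],[0,0,0,0,0,0,0]]'
python3 -m handwheel '[[0,-2,0,0,0,0,0],[0,-2,0,0,0,0,0],[0,0,0,0,0,0,0]]'
```

```text
time_s: 7.35
eef_pos: [618.7, -54.7, 35.8]
ee_rot: [0.0, -0.014, 1.0, 0.0]
wrist_force: [-0.1, 2.6, 2.5]
opening: 0.4
grasp_force: 1.2
time_s: 8.02
eef_pos: [619.7, -93.8, 35.7]
ee_rot: [-0.0, -0.014, 1.0, -0.0]
wrist_force: [-0.2, 0.0, 0.5]
opening: 0.3
grasp_force: 0.0
time_s: 8.27
eef_pos: [619.7, -97.6, 35.6]
ee_rot: [-0.0, -0.014, 1.0, -0.0]
wrist_force: [-0.1, 1.1, 0.1]
opening: 0.2
grasp_force: 0.3
```

```bash
python3 -m handwheel '[[0,-2,0,0,0,0,0],[0,-2,0,0,0,0,0],[0,0,0,0,0,0,0]]'
python3 -m handwheel '[[0,-2,0,0,0,0,0],[0,0,0,0,0,0,0]]';python3 -m handwheel '[[0,-2,0,0,0,0,0],[0,0,0,0,0,0,0]]'
```

```text
time_s: 8.52
eef_pos: [619.6, -101.8, 35.6]
ee_rot: [-0.0, -0.014, 1.0, -0.0]
wrist_force: [-0.2, 0.2, -0.2]
opening: 0.6
grasp_force: 0.1
time_s: 8.68
eef_pos: [619.7, -103.6, 35.6]
ee_rot: [-0.0, -0.014, 1.0, -0.0]
wrist_force: [0.3, 0.4, -1.5]
opening: 0.4
grasp_force: 0.1
time_s: 8.85
eef_pos: [619.7, -105.5, 35.7]
ee_rot: [-0.0, -0.014, 1.0, -0.0]
wrist_force: [-0.3, 0.2, -0.2]
opening: 0.4
grasp_force: 0.1
```

```bash
python3 -m handwheel '[[0,-2,0,0,0,0,0],[0,0,0,0,0,0,0]]'
python3 -m handwheel '[[0,-2,0,0,0,0,0],[0,0,0,0,0,0,0]]';python3 -m handwheel '[[0,-1,0,0,0,0,0],[0,0,0,0,0,0,0]]'
```

```text
time_s: 9.02
eef_pos: [619.8, -107.5, 35.7]
ee_rot: [-0.0, -0.014, 1.0, -0.0]
wrist_force: [0.4, 0.7, -0.5]
opening: 0.3
grasp_force: 0.1
time_s: 9.18
eef_pos: [619.8, -109.5, 35.7]
ee_rot: [-0.0, -0.014, 1.0, -0.0]
wrist_force: [-0.8, 0.4, -0.2]
opening: 0.4
grasp_force: 0.2
time_s: 9.35
eef_pos: [619.7, -109.9, 35.7]
ee_rot: [-0.0, -0.014, 1.0, 0.0]
wrist_force: [-0.2, 0.4, 0.4]
opening: 0.2
grasp_force: 0.3
```

```bash
python3 -m handwheel '[[0,-1,0,0,0,0,0],[0,0,0,0,0,0,0]]'
python3 -m handwheel '[[0,-2,0,0,0,0,0],[0,0,0,0,0,0,0]]'
python3 - <<'E'
from h import *
a=capture("scene");save('s6.png',a)
cv2.imwrite('pics/s6c.png',cv2.resize(a[180:280,310:430,::-1],None,fx=6,fy=6,interpolation=cv2.INTER_CUBIC))
E
```

```text
time_s: 9.52
eef_pos: [619.7, -110.0, 35.7]
ee_rot: [-0.0, -0.015, 1.0, 0.001]
wrist_force: [-1.4, 5.1, 1.4]
opening: 0.5
grasp_force: 2.3
time_s: 9.68
eef_pos: [619.7, -110.1, 35.8]
ee_rot: [-0.0, -0.015, 1.0, 0.002]
wrist_force: [-1.7, 8.4, 1.4]
opening: 0.4
grasp_force: 4.8
```

View pics/s6c.png

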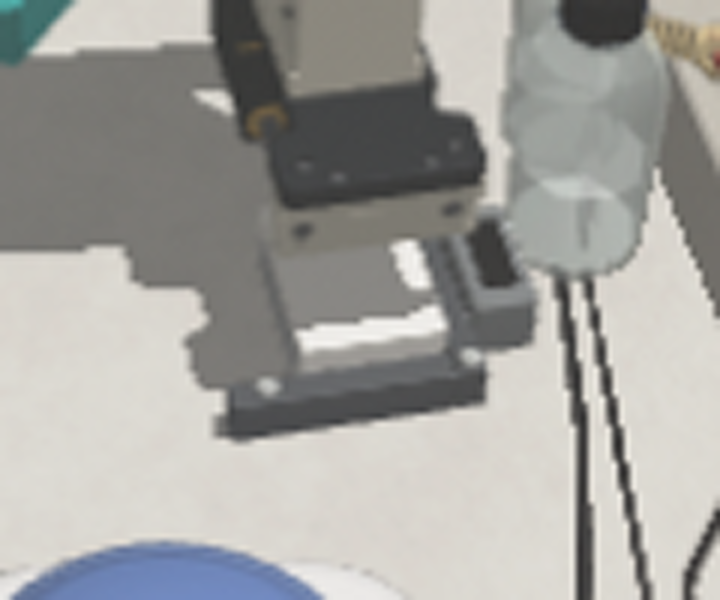

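The box is in the corner, with 8 N against the short rail and its near end at the rail. Backing off, then one gentle press against the long side.

```bash
python3 -m handwheel '[[0,8,0,0,0,0,0],[0,12,0,0,0,0,0],[0,0,25,0,0,0,20],[0,0,30,0,0,0,20],[-25,-20,0,0,0,0,20],[-30,-22,0,0,0,0,20],[0,-20,0,0,0,0,20],[0,0,0,0,0,0,20]]'
python3 -m handwheel '[[0,0,0,0,0,0,20],[0,0,0,0,0,0,20]]'
```

```text
time_s: 10.4
eef_pos: [562.8, -160.4, 91.0]
ee_rot: [-0.001, -0.012, 1.0, -0.002]
wrist_force: [0.1, -0.9, 0.3]
opening: 19.7
grasp_force: 0.0
time_s: 10.57
eef_pos: [565.5, -154.3, 90.9]
ee_rot: [0.0, -0.014, 1.0, 0.0]
wrist_force: [0.4, -1.0, -0.2]
opening: 20.2
grasp_force: 0.0
```

```bash
python3 -m handwheel '[[0,0,-20,0,0,0,20],[0,0,-20,0,0,0,20],[0,0,-15,0,0,0,20],[0,0,0,0,0,0,20],[4,0,0,0,0,0,20],[4,0,0,0,0,0,20],[4,0,0,0,0,0,20],[3,0,0,0,0,0,20]]'
python3 -m handwheel '[[2,0,0,0,0,0,20],[0,0,0,0,0,0,20]]'; python3 -m handwheel '[[2,0,0,0,0,0,20],[0,0,0,0,0,0,20]]'; python3 -m handwheel '[[2,0,0,0,0,0,20],[0,0,0,0,0,0,20]]'
```

```text
time_s: 11.23
eef_pos: [581.5, -154.9, 36.9]
ee_rot: [0.001, -0.015, 1.0, -0.0]
wrist_force: [-0.0, 0.2, -0.2]
opening: 20.2
grasp_force: 0.0
time_s: 11.4
eef_pos: [582.7, -155.0, 36.3]
ee_rot: [0.001, -0.014, 1.0, -0.0]
wrist_force: [0.4, 0.1, -0.1]
opening: 20.0
grasp_force: 0.0
time_s: 11.57
eef_pos: [583.9, -155.0, 35.8]
ee_rot: [-0.0, -0.014, 1.0, 0.0]
wrist_force: [-0.9, -0.0, -0.2]
opening: 19.9
grasp_force: 0.0
time_s: 11.73
eef_pos: [585.1, -155.1, 35.6]
ee_rot: [-0.001, -0.014, 1.0, 0.0]
wrist_force: [-3.9, -0.0, 2.9]
opening: 19.9
grasp_force: 1.8
```

```bash
python3 -m handwheel '[[-6,0,0,0,0,0,20],[-14,0,0,0,0,0,20],[-10,0,20,0,0,0,20],[-20,20,35,0,0,0,20],[-20,35,40,0,0,0,20],[-20,40,40,0,0,0,20],[0,40,40,0,0,0,20],[0,0,0,0,0,0,20]]'
python3 -m handwheel '[[0,0,0,0,0,0,20],[0,0,0,0,0,0,20]]'
python3 - <<'E'
from h import *
a=capture("scene");save('s7.png',a)
cv2.imwrite('pics/s7c.png',cv2.resize(a[180:280,300:420,::-1],None,fx=6,fy=6,interpolation=cv2.INTER_CUBIC))
b=cv2.imread('pics/scene.png')[:,:,::-1]
for n,(x,y,w,h) in dict(spool=(262,245,45,45),cut=(355,122,30,40),drv=(245,135,35,35)).items():
    print(n,cv2.absdiff(a,b.copy())[y:y+h,x:x+w].mean())
E
```

```text
time_s: 12.4
eef_pos: [510.9, -47.1, 180.3]
ee_rot: [0.005, -0.018, 1.0, 0.001]
wrist_force: [1.0, 1.2, 0.2]
opening: 19.7
grasp_force: 0.0
time_s: 12.57
eef_pos: [508.7, -54.2, 174.6]
ee_rot: [0.0, -0.014, 1.0, -0.0]
wrist_force: [-0.2, -0.7, -0.6]
opening: 19.9
grasp_force: 0.0
spool 1.4814814814814814
cut 2.1041666666666665
drv 13.018503401360544
```

View pics/s7c.png

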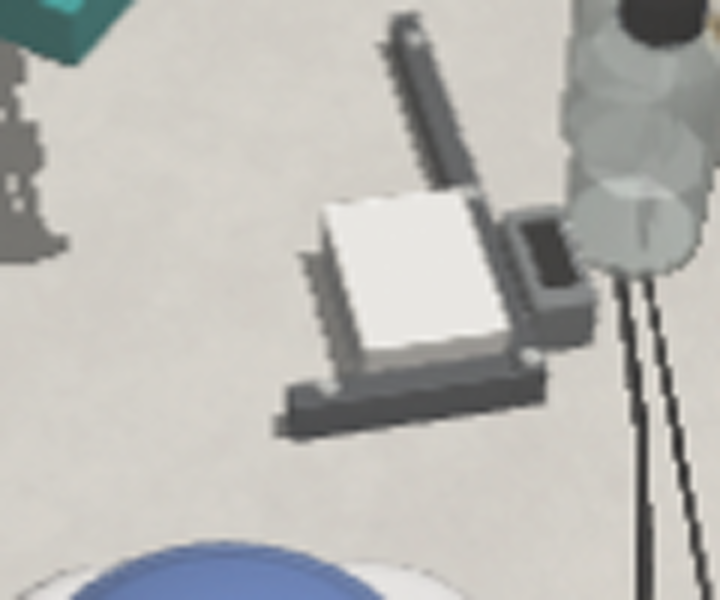

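The box sits in the corner, top corners (323,206), (465,190), (510,334), (365,352), flush along both rails. The driver patch differs because the arm is in front of it. A quick number check before handing in.

```bash
python3 - <<'E'
from h import *
f=lambda P:[(300+(x+.5)/6-.5,180+(y+.5)/6-.5) for x,y in P]
b=px2w("scene",f([(323,206),(465,190),(510,334),(365,352)]),32)
print(b.mean(0).round(1),[np.arctan2(-p[0],p[1]).round(3) for p in (b[0]-b[3],b[1]-b[2])])
print(px2w("scene",f([(390,40),(435,186)]),20).round(1))
E
```

```text
[ 624.5 -167.5   32. ] [np.float64(0.019), np.float64(-0.001)]
[[ 643.9  -29.1   20. ]
 [ 644.1 -114.8   20. ]]
```

```bash
python3 -c "
from cell import order
print(order.job_done())"
```

```text
the job is handed in; nothing more can be done
None
```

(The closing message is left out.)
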